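Set out the melting-point sample-prep row

ROBOT

A 6-joint arm with a two-finger parallel gripper is mounted at the origin on the work surface. World frame = base frame: x ahead of the robot, y to its left, z up, the work surface at z = 0. Lengths are in m, angles in rad, forces in N, time in s.
With the tool pointing down it reaches from about 0.375 to 0.9 m from the base axis. Payload 3.1 kg.
Tool frame: the origin (TCP) lies between the finger pads; the fingertips stand 17 mm ahead of it and the grasp point (between the pads) lies 2 mm behind it (robot.nose_length is the distance from the TCP to the fingertips, in m); z points along the fingers, y is the line along which they close (so a half turn about z gives the same grasp; the last joint's range is limited). The gripper opens to 87 mm and grips with 3 to 60 N. Pads are 19 mm wide; open, the fingers measure 117 mm over their backs; the gripper's body (75 mm by 190 mm) begins 51 mm behind the grasp point.
Start: joints at [-1.298, 0.527, 1.433, -0, 1.181, -0.178], TCP at [0.273, -0.562, 0.216] pointing down, gripper open.
Joint ranges: [-3.08, 3.08], [-0.75, 2.2], [0.22, 2.44], [-1.43, 4.57], [0, 2.65], [-2.85, 2.85]. Speed limits (rad/s): [2.79, 2.79, 3.14, 3.14, 3.14, 3.14].

INTERFACE

Orientations are given as a unit quaternion [x, y, z, w].
In Python, from rig import robot, cams gives the robot as it stands.
- The arm moves only by the shell command python3 -m pendant 'ROWS' [FORCE]. ROWS is JSON, a list of rows, each an object with "jaw": the opening, from 0 (shut) to 1 (fully open); "linear": the shift along the tool's x, y, z in cm, a list of three; "twist": the turn about the tool's z in degrees. A call has 1 to 12 rows; each row shifts and turns the commanded pose from where the row before left it, along the tool's axes as they then stand; what a row does not reach is not made up. A row lasts 1/12 s, in which the tool goes at most 41.7 mm and 7.16 degrees, less where a joint would pass 70% of its speed; a pose out of reach is approached as far as the arm can. A call is refused whole if a number of a shift passes 4.17 or a number of a turn 7.16, either way. A call with a gripper value outside its range is refused whole. The fingers move at their own pace and stop on an object; FORCE is the grip in N (left out, the last holds). Time passes only in rows, so rows that do not move let the fingers close. It gives the time, the measured TCP pose, the force, the opening and the grip force at its end, in the units of the state.
- robot.get_obs(): the state, without advancing time (a new reading comes with each control period).
- cams.camera(name): name is "scene" or "top" or "wrist"; returns a dict with "color" (480x640x3 uint8, blue, green, red), "depth" (480x640 float32, m along the optical axis (not along the pixel's ray), 0 where there is no reading), "fov_y" (degrees; the focal length in pixels is half the picture's height over the tangent of half this angle, whatever the lens; pixels are square), "cx", "cy" (the principal point, pixels), "view" (4x4, takes a point from world to camera coordinates). Camera axes: x right, y down, z forward; pixel columns grow to the right and rows downward; lengths in m; the calibration is good to about 2 mm. A picture is of the moment at which its call begins.
- robot.hand_in(): hands the job in; it is judged then, once.
The state is a dict: "time": time; "q": joint angles; "joint_velocities": joint speeds; "joint_torque": joint torques, N m; "position": TCP position; "tool_rot": TCP orientation; "ft_force": force on the tool from outside, world axes, zero at the start; "moment": the same for the moment, N m; "grip_width": finger opening in m; "grip_force": force on a finger pad.
Only numpy, scipy, OpenCV 4.12 (cv2) and the standard library are available. Lean on these libraries where they do the work, as an engineer would, in place of code of your own. Each camera call takes 0.05 s, during which the arm holds its last target. There are 200 camera calls.

TASK

Set out the sample-prep row beside the capillary loader: the mortar centred on the rubber pad, the capillary block on the bench midway between the mortar and the loader with its long side running along the row, and the taller amber bottle in line on the mortar's other side, away from the loader, with about 25 mm clear between bottle and mortar. Stand the capillary vial, now left on the pad, centred behind the block (the side away from the robot), about 25 mm clear of it. Everything ends upright and let go; knock nothing over, and leave the beaker and the short amber bottle where they are.

Things in the scene. Friction and masses are not known exactly. Their poses are not given: they have to be found in the camera images.
- mortar: small white porcelain mortar, loose, about 180 g: round, 62 mm across its upright-sided rim, 40 mm tall, wall 5 mm, side upright from 18 mm up to the rim and narrowing below to a foot 38 mm across; a tiny pouring lip stands out at one side of the rim (along its +y, look only). Origin: centre of the underside, z up.
- block: white plastic capillary block, loose, about 140 g: 40 mm (its x) by 70 mm (its y, the long side) by 24 mm tall, two rows of five small holes in the top; three hair-thin glass capillaries stand up 42 mm from holes (no resistance). The same either way round. Origin: centre of the underside, z up.
- bottle: the taller amber bottle, loose, about 120 g: 44 mm across, 82 mm tall with its white cap, body upright-sided up to 45 mm, then narrowing to the neck, paper label. Origin: centre of the underside, z up.
- vial: slim white upright capillary vial with a grey cap, loose, about 35 g: 22 mm across (cap 23 mm), 84 mm tall. It stands on the rubber pad at the start. Origin: centre of the underside, z up.
- pad: black rubber anti-slip disc, fixed to the bench: 80 mm across, 3 mm thick. Origin: centre of its underside on the bench; its axes are parallel to the loader's. The row is the straight line through the middles of pad and loader, 210 to 225 mm apart; the pad may lie on either side of the loader.
- loader: capillary sample loader, fixed: white box 110 mm deep (its x) by 90 mm wide (its y) and 54 mm tall, with a black packing head on its top rising to 70 mm and a flat black round port. Origin: centre of the underside. Its y axis runs along the row (through the pad's centre); its x axis points away from the robot (behind), square to the row.
- beaker: bystander: open white plastic beaker, loose, 52 mm across the rim, 66 mm tall. Origin: centre of the underside.
- small_bottle: bystander: the short amber jar with a black cap, loose, 34 mm across, 50 mm tall. Origin: centre of the underside.
There are look-alikes about, which are no part of the job. What is shaped like the block but red or yellow is not meant.

How it is judged:
By the outcome, as a careful person would: the job done as asked, in the order asked, and still so for the second after the job is handed in, with the robot touching nothing.
It also fails if it takes over 112 s, if anything falls off the work surface, if the arm or the gripper's body presses on something with over 40 N, if the wrist force passes 120 N, or if a joint passes its speed limit or range.

## Working session

There is one attempt and no reset: what is moved stays moved. The work goes in short steps, Python scripts to look and compute and a shell command to move; the robot and the scene stay as the last step left them, time stands still between calls to the robot, and variables do not carry over. Pictures are saved under pics/ and viewed, at most 14 in all, crops included, and the job is handed in when it is done.

```bash
ls; mkdir -p pics; cat > h.py <<'E'
import numpy as np, cv2
from rig import robot, cams
def K(c): return c["color"].shape[0]/2/np.tan(np.radians(c["fov_y"])/2)
def pts(c):
    f=K(c); d=c["depth"]; v,u=np.mgrid[:d.shape[0],:d.shape[1]]
    p=np.stack([(u-c["cx"])/f*d,(v-c["cy"])/f*d,d],-1)
    T=np.linalg.inv(c["view"]); return p@T[:3,:3].T+T[:3,3]
def ray(c,u,v,z):
    T=np.linalg.inv(c["view"]); f=K(c)
    r=T[:3,:3]@np.array([(u-c["cx"])/f,(v-c["cy"])/f,1]); o=T[:3,3]
    return o+r*(z-o[2])/r[2]
def proj(c,p):
    q=c["view"][:3,:3]@np.array(p)+c["view"][:3,3]; f=K(c)
    return c["cx"]+f*q[0]/q[2], c["cy"]+f*q[1]/q[2]
E
python3 - <<'E'
from h import *
for n in ("top","scene"):
    c=cams.camera(n); cv2.imwrite(f"pics/{n}0.png",c["color"]); np.savez(f"{n}0.npz",**c)
    T=np.linalg.inv(c["view"]); print(n,c["fov_y"],c["cx"],c["cy"],T.round(3).tolist())
o=robot.get_obs(); print({k:np.round(v,3).tolist() for k,v in o.items()})
E
```

```text
pics
top 57.54229462614774 317.87472279910645 240.26740202673997 [[0.014, -0.991, 0.131, 0.381], [-1.0, -0.015, -0.009, 0.009], [0.011, -0.131, -0.991, 0.857], [0.0, 0.0, 0.0, 1.0]]
scene 56.80152268711758 321.67382705408727 237.69034498163484 [[-0.29, 0.797, -0.529, 0.895], [0.957, 0.245, -0.155, 0.112], [0.006, -0.551, -0.834, 0.683], [0.0, 0.0, 0.0, 1.0]]
{'time': 0.1, 'q': [-1.298, 0.528, 1.434, -0.0, 1.181, -0.179], 'joint_velocities': [0.0, -0.002, -0.004, -0.002, 0.001, -0.001], 'joint_torque': [-0.001, -44.099, -17.715, 0.064, 0.053, -0.0], 'position': [0.273, -0.562, 0.215], 'tool_rot': [0.975, 0.224, -0.0, -0.001], 'ft_force': [-0.028, 0.218, 0.736], 'moment': [0.035, -0.021, -0.062], 'grip_force': 0.0, 'grip_width': 0.087}
```

View pics/top0.png

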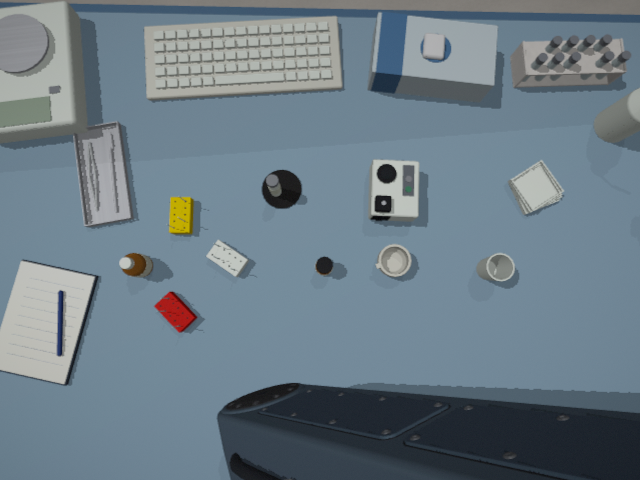

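View pics/scene0.png

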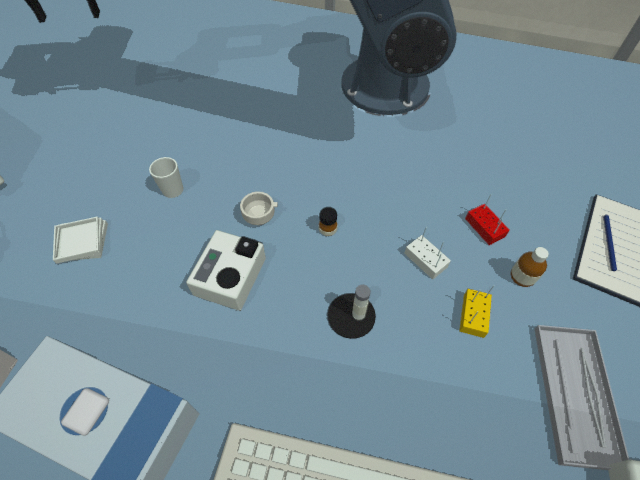

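The top view shows the pad at (282,189) with the vial on it at about (273,185). The loader is at (395,190), the mortar at (395,261), the white block at (227,258), the tall bottle at (135,264), the short jar at (324,266) and the beaker at (496,267). The scene view agrees.

```bash
cat > meas.py <<'E'
from h import *
def seg(P,x,y,zlo,zhi,r):
    m=(np.hypot(P[...,0]-x,P[...,1]-y)<r)&(P[...,2]>zlo)&(P[...,2]<zhi); return m
def circ(q):
    (c,r)=cv2.minEnclosingCircle(q[:,:2].astype(np.float32)); return np.round(c,4),round(r,4)
def rect(q): 
    return np.round(np.array(cv2.boxPoints(cv2.minAreaRect(q[:,:2].astype(np.float32)))),4).tolist(),np.round(cv2.minAreaRect(q[:,:2].astype(np.float32))[0],4)
E
python3 - <<'E'
from meas import *
for n in ("top","scene"):
    c=dict(np.load(f"{n}0.npz")); P=pts(c); c["cx"]=float(c["cx"])
    t=dict(np.load("top0.npz"))
    print("==",n)
    g=lambda u,v,z: ray(t,u,v,z)[:2]
    for nm,(u,v),zr,zlo,zhi,r in [("mortar",(395,261),.04,.034,.05,.05),("block",(227,258),.024,.016,.032,.06),("bottlecap",(126,264),.082,.074,.095,.04),("bottlebody",(136,264),.04,.02,.045,.04),("vial",(272,181),.084,.076,.095,.03),("jar",(324,266),.05,.042,.06,.03),("beaker",(499,266),.066,.058,.075,.04),("loader",(395,190),.054,.047,.061,.085)]:
        x,y=g(u,v,zr); q=P[seg(P,x,y,zlo,zhi,r)]
        if len(q)<8: print(nm,"none");continue
        print(nm,len(q),np.round([x,y],3),"circ",circ(q),"med",np.median(q,0).round(4),"z%",np.percentile(q[:,2],[50,98]).round(4))
        if nm in("block","loader"): print("   rect",rect(q))
    # pad: dark pixels, ray to z=.003
    img=c["color"].astype(int); x,y=g(282,189,.003); m=(np.hypot(P[...,0]-x,P[...,1]-y)<.06)&(img.max(-1)<45)&(P[...,2]<.012)
    v,u=np.nonzero(m); e=np.array([ray(c,a,b,.003)[:2] for a,b in zip(u,v)],np.float32); print("pad",len(e),cv2.minEnclosingCircle(e))
    # bench height
    print("bench",np.median(P[seg(P,x-.08,y,-.05,.05,.03)],0).round(4))
    # loader white edges mask
E
```

```text
== top
mortar 284 [ 0.452 -0.144] circ (array([ 0.4522, -0.1393]), 0.0342) med [ 0.4501 -0.1396  0.0386] z% [0.0386 0.0417]
block 764 [0.454 0.174] circ (array([0.4542, 0.1757]), 0.0391) med [0.4539 0.1755 0.0231] z% [0.0231 0.0262]
   rect ([[0.41830000281333923, 0.15800000727176666], [0.45170000195503235, 0.13590000569820404], [0.49070000648498535, 0.19509999454021454], [0.45719999074935913, 0.21709999442100525]], array([0.4545, 0.1765]))
bottlecap 127 [0.436 0.34 ] circ (array([0.4375, 0.3432]), 0.011) med [0.4375 0.342  0.0811] z% [0.0811 0.084 ]
bottlebody 129 [0.439 0.34 ] circ (array([0.4374, 0.3423]), 0.0224) med [0.4337 0.3252 0.0349] z% [0.0349 0.0438]
vial 133 [0.59  0.087] circ (array([0.5913, 0.0876]), 0.0118) med [0.5894 0.0869 0.0857] z% [0.0857 0.0885]
jar 226 [ 0.439 -0.01 ] circ (array([ 0.4423, -0.0097]), 0.016) med [ 0.4415 -0.0102  0.0488] z% [0.0488 0.0517]
beaker 212 [ 0.443 -0.328] circ (array([ 0.4413, -0.3302]), 0.0263) med [ 0.4424 -0.3347  0.0641] z% [0.0641 0.0671]
loader 2437 [ 0.584 -0.142] circ (array([ 0.5889, -0.1416]), 0.069) med [ 0.5927 -0.1451  0
[... 1094 characters left out ...]
0.0869] z% [0.0869 0.0891]
jar 240 [ 0.439 -0.01 ] circ (array([ 0.4417, -0.0104]), 0.0167) med [ 0.4439 -0.0096  0.05  ] z% [0.05   0.0527]
beaker 259 [ 0.443 -0.328] circ (array([ 0.4395, -0.3304]), 0.0273) med [ 0.4399 -0.3321  0.0641] z% [0.0641 0.0678]
loader 2955 [ 0.584 -0.142] circ (array([ 0.5886, -0.1426]), 0.0692) med [ 0.5984 -0.1446  0.0543] z% [0.0543 0.0598]
   rect ([[0.5299000144004822, -0.18569999933242798], [0.6424000263214111, -0.1889999955892563], [0.6449999809265137, -0.09910000115633011], [0.5324000120162964, -0.09589999914169312]], array([ 0.5874, -0.1424]))
pad 1271 ((0.5960028767585754, 0.07602816075086594), 0.03904234617948532)
bench [5.144e-01 7.290e-02 2.000e-04]
```

```bash
cat > go.py <<'E'
# usage: go.py x y z angle_deg  -> total tool-frame shift (cm) at the present heading and twist (deg)
import sys; from h import *
from scipy.spatial.transform import Rotation as R
o=robot.get_obs(); M=R.from_quat(o["tool_rot"]).as_matrix(); p=np.array(o["position"])
a=np.degrees(np.arctan2(M[1,0],M[0,0])); print("t",round(o["time"],2),"pos",p.round(4),"ang",round(a,2),"zt",M[:,2].round(3),"w",round(o["grip_width"],4),"gf",round(o["grip_force"],1),"F",np.round(o["ft_force"],1),"q",np.round(o["q"],2))
if len(sys.argv)>4:
    x,y,z,t=map(float,sys.argv[1:5]); d=(np.array([x,y,z])-p)*100
    tw=(a-t+90)%180-90; print("shift now-axes",(M.T@d).round(2),"twist",round(tw,2))
    c,s=np.cos(np.radians(a-tw)),np.sin(np.radians(a-tw)); print("shift after twist",np.round([c*d[0]+s*d[1],s*d[0]-c*d[1],-d[2]],2))
E
python3 -m pendant '[{"jaw":1,"linear":[1.5,-1.5,0],"twist":0},{"jaw":1,"linear":[2.5,-2.45,0],"twist":0},{"jaw":1,"linear":[2.5,-2.45,0],"twist":0},{"jaw":1,"linear":[2.5,-2.45,0],"twist":0},{"jaw":1,"linear":[2.5,-2.45,0],"twist":0},{"jaw":1,"linear":[2.5,-2.45,0],"twist":0},{"jaw":1,"linear":[2.5,-2.45,0],"twist":0},{"jaw":1,"linear":[2.5,-2.45,0],"twist":0},{"jaw":1,"linear":[2.5,-2.45,0],"twist":0},{"jaw":1,"linear":[2.5,-2.45,0],"twist":0},{"jaw":1,"linear":[2.5,-2.45,0],"twist":0},{"jaw":1,"linear":[1.5,-1.5,0],"twist":0}]' 20
python3 go.py 0.454 0.1755 0.16 56.8
```

```text
time: 1.1
position: [0.4045, -0.1891, 0.2153]
tool_rot: [0.974, 0.225, -0.0, -0.001]
ft_force: [-0.4, -0.9, -0.2]
grip_width: 0.0869
grip_force: 0.0
t 1.1 pos [ 0.4045 -0.1891  0.2153] ang 25.97 zt [-0.001  0.002 -1.   ] w 0.0869 gf 0.0 F [-0.4 -0.9 -0.2] q [-0.69  0.29  1.86  0.    0.99  0.43]
shift now-axes [ 20.42 -30.6    5.6 ] twist -30.83
shift after twist [ 33.22 -15.82   5.53]
```

```bash

python3 -m pendant '[{"jaw":1,"linear":[1.2,-1.8,0],"twist":0},{"jaw":1,"linear":[1.8,-2.7,0],"twist":0},{"jaw":1,"linear":[1.8,-2.7,0],"twist":0},{"jaw":1,"linear":[1.8,-2.7,0],"twist":0},{"jaw":1,"linear":[1.8,-2.7,0],"twist":0},{"jaw":1,"linear":[1.8,-2.7,0],"twist":0},{"jaw":1,"linear":[1.8,-2.7,0],"twist":0},{"jaw":1,"linear":[1.8,-2.7,0],"twist":0},{"jaw":1,"linear":[1.8,-2.7,0],"twist":0},{"jaw":1,"linear":[1.8,-2.7,0],"twist":0},{"jaw":1,"linear":[1.8,-2.7,0],"twist":0},{"jaw":1,"linear":[1.2,-1.8,0],"twist":0}]'>/dev/null
python3 -m pendant '[{"jaw":0.8,"linear":[0,0,1],"twist":-6},{"jaw":0.8,"linear":[0,0,1],"twist":-6},{"jaw":0.8,"linear":[0,0,1],"twist":-6},{"jaw":0.8,"linear":[0,0,1],"twist":-6},{"jaw":0.8,"linear":[0,0,1],"twist":-6},{"jaw":0.8,"linear":[0,0,0],"twist":-0.8},{"jaw":0.8,"linear":[0,0,0],"twist":0}]'
python3 go.py 0.454 0.1755 0.024 56.8
python3 - <<'E'
from h import *
c=cams.camera("wrist"); cv2.imwrite("pics/w1.png",c["color"]); np.savez("w1.npz",**c)
P=pts(c); m=(np.hypot(P[...,0]-.454,P[...,1]-.175)<.055)&(P[...,2]>.018)&(P[...,2]<.03)&(c["color"].min(-1)>90)
q=P[m]; print(len(q),cv2.minAreaRect(q[:,:2].astype(np.float32)),q.mean(0))
E
```

```text
time: 2.68
position: [0.4541, 0.1717, 0.165]
tool_rot: [0.881, 0.474, -0.001, -0.0]
ft_force: [-0.4, -1.6, 0.3]
grip_width: 0.0702
grip_force: 0.0
t 2.68 pos [0.4541 0.1717 0.165 ] ang 56.58 zt [-0.002 -0.    -1.   ] w 0.0702 gf 0.0 F [-0.4 -1.6  0.3] q [0.13 0.42 1.83 0.   0.9  0.71]
shift now-axes [ 0.33 -0.2  14.1 ] twist -0.22
shift after twist [ 0.31 -0.22 14.1 ]
4203 ((0.4552536606788635, 0.1743370145559311), (0.0700325146317482, 0.03999534249305725), 56.46037292480469) [0.45613095 0.17541682 0.02425983]
```

View pics/w1.png

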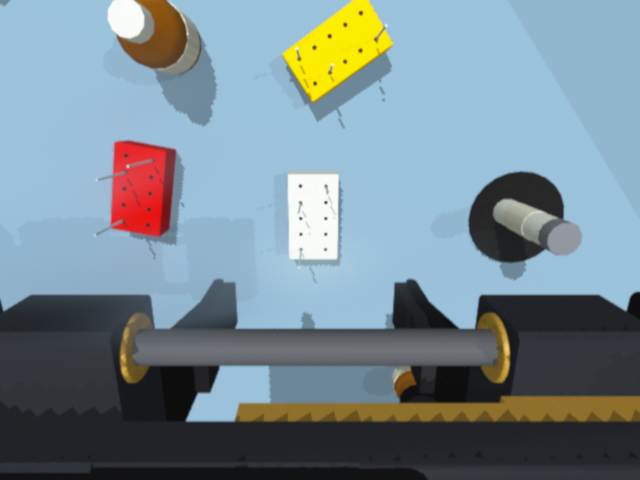

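The wrist view shows the white block at (313,217), square to the fingers and clear of everything, and it measures 70×40 mm. I'll grasp it now.

```bash

python3 -m pendant '[{"jaw":0.8,"linear":[0.3,-0.1,1],"twist":0},{"jaw":0.8,"linear":[0,0,2.5],"twist":0},{"jaw":0.8,"linear":[0,0,2.5],"twist":0},{"jaw":0.8,"linear":[0,0,2.5],"twist":0},{"jaw":0.8,"linear":[0,0,2.5],"twist":0},{"jaw":0.8,"linear":[0,0,1.9],"twist":0},{"jaw":0.8,"linear":[0,0,1.2],"twist":0},{"jaw":0.8,"linear":[0,0,0],"twist":0}]'
python3 -m pendant '[{"jaw":0.2,"linear":[0,0,0],"twist":0},{"jaw":0.2,"linear":[0,0,0],"twist":0},{"jaw":0.2,"linear":[0,0,0],"twist":0},{"jaw":0.2,"linear":[0,0,0],"twist":0},{"jaw":0.2,"linear":[0,0,0],"twist":0},{"jaw":0.2,"linear":[0,0,0],"twist":0},{"jaw":0.2,"linear":[0,0,0],"twist":0},{"jaw":0.2,"linear":[0,0,0],"twist":0}]' 20
python3 -m pendant '[{"jaw":0.2,"linear":[0,0,-0.5],"twist":0},{"jaw":0.2,"linear":[0,0,-1.5],"twist":0},{"jaw":0.2,"linear":[0,0,-2],"twist":-5},{"jaw":0.2,"linear":[0,0,-2],"twist":-6},{"jaw":0.2,"linear":[0,0,-2],"twist":-6},{"jaw":0.2,"linear":[0,0,-2],"twist":-6},{"jaw":0.2,"linear":[0,0,-1],"twist":-6},{"jaw":0.2,"linear":[0,0,0],"twist":-2.3},{"jaw":0.2,"linear":[0,0,0],"twist":0}]'
python3 go.py 0.5923 -0.0292 0.13 87.85
```

```text
time: 3.4
position: [0.4542, 0.1747, 0.0223]
tool_rot: [0.88, 0.474, -0.002, -0.001]
ft_force: [-0.6, -0.2, 0.4]
grip_width: 0.0701
grip_force: 0.0
time: 4.07
position: [0.4556, 0.1748, 0.0248]
tool_rot: [0.88, 0.475, 0.0, 0.0]
ft_force: [-0.2, -0.1, -0.4]
grip_width: 0.0241
grip_force: 0.0
time: 4.82
position: [0.456, 0.1749, 0.1358]
tool_rot: [0.719, 0.695, 0.001, 0.001]
ft_force: [-0.6, -0.4, -0.4]
grip_width: 0.0176
grip_force: 0.0
t 4.82 pos [0.456  0.1749 0.1358] ang 88.02 zt [ 0.002  0.    -1.   ] w 0.0176 gf 0.0 F [-0.6 -0.4 -0.4] q [ 0.14  0.47  1.85 -0.    0.82  0.17]
shift now-axes [-19.93  14.33   0.6 ] twist 0.17
shift after twist [-19.88  14.39   0.58]
```

```bash
python3 - <<'E'
from h import *
c=cams.camera("top"); cv2.imwrite("pics/t2.png",c["color"][130:400,60:420]); 
w=cams.camera("wrist"); cv2.imwrite("pics/w2.png",w["color"])
np.savez("w2.npz",**w)
E
```

```text
(no output)
```

View pics/w2.png

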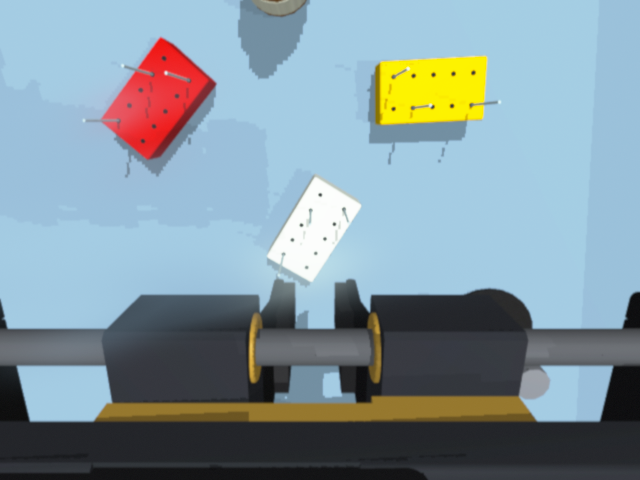

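```bash
python3 - <<'E'
from h import *
for n in ("top","wrist"):
    c=cams.camera(n)
    P=pts(c); m=(np.hypot(P[...,0]-.454,P[...,1]-.175)<.07)&(P[...,2]>.016)&(P[...,2]<.03)&(c["color"].min(-1)>90)
    q=P[m]; print(n,len(q),cv2.minAreaRect(q[:,:2].astype(np.float32)),proj(c,[.456,.175,.135]),proj(c,[.456,.175,.0]))
    # finger tips seen in wrist
    if n=="wrist":
        print(np.linalg.inv(c["view"]).round(3).tolist())
        for u,v in [(283,290),(347,290),(278,370),(358,370)]: print(P[v,u].round(4))
print(robot.nose_length)
E
python3 go.py
```

```text
top 485 ((0.4535646140575409, 0.1749590039253235), (0.0672617107629776, 0.03985588252544403), 56.688453674316406) (np.float64(213.50565364249184), np.float64(250.6806605500316)) (np.float64(229.02501398837308), np.float64(258.05032549604215))
wrist 5054 ((0.45542386174201965, 0.1743178814649582), (0.07001426815986633, 0.04006045311689377), 56.5689582824707) (np.float64(314.1395349140755), np.float64(294.683157807836)) (np.float64(314.51555165916994), np.float64(222.74966343557648))
[[0.999, -0.036, -0.012, 0.459], [-0.038, -0.959, -0.282, 0.252], [-0.001, 0.282, -0.959, 0.304], [0.0, 0.0, 0.0, 1.0]]
[0.4434 0.1846 0.1504]
[0.47   0.1841 0.1515]
[0.4443 0.1741 0.1909]
[0.4698 0.1772 0.1967]
0.017
t 5.02 pos [0.455  0.1747 0.1342] ang 87.93 zt [-0.001 -0.    -1.   ] w 0.0173 gf 0.0 F [-0.3  1.1  0.2] q [ 0.14  0.47  1.85 -0.    0.82  0.17]
```

```bash
python3 - <<'E'
from h import *
for n in ("wrist","scene"):
    c=cams.camera(n); P=pts(c); m=(np.hypot(P[...,0]-.455,P[...,1]-.175)<.03)&(P[...,2]>.08)&(P[...,2]<.3)
    q=P[m]; print(n,len(q),np.percentile(q[:,2],[0,1,3,10,50]).round(3)); i=np.argsort(q[:,2])[:6]; print(q[i].round(4))
cv2.imwrite("pics/s3.png",cv2.resize(c["color"][120:360,330:570],None,fx=2.4,fy=2.4))
E
```

```text
wrist 22931 [0.14  0.147 0.155 0.178 0.244]
[[0.4647 0.1672 0.1403]
 [0.4472 0.1714 0.1405]
 [0.4647 0.1709 0.1408]
 [0.4472 0.1706 0.1408]
 [0.4461 0.1837 0.1409]
 [0.4721 0.1846 0.1409]]
scene 1605 [0.22  0.229 0.234 0.235 0.261]
[[0.4407 0.1513 0.2199]
 [0.4447 0.1505 0.2259]
 [0.4511 0.15   0.2264]
 [0.4536 0.1489 0.2267]
 [0.4479 0.1494 0.2269]
 [0.458  0.1494 0.2275]]
```

View pics/s3.png

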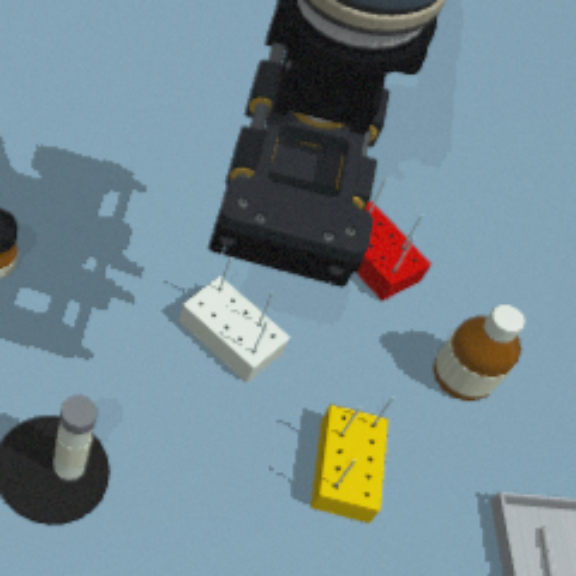

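```bash

python3 -m pendant '[{"jaw":0.8,"linear":[0,0,1.5],"twist":6},{"jaw":0.8,"linear":[0,0,2],"twist":6},{"jaw":0.8,"linear":[0,0,2],"twist":6},{"jaw":0.8,"linear":[0,0,2],"twist":6},{"jaw":0.8,"linear":[0,0,2],"twist":6},{"jaw":0.8,"linear":[0,0,1],"twist":1.4},{"jaw":0.8,"linear":[0,0,0],"twist":0},{"jaw":0.8,"linear":[0,0,0],"twist":0}]'
python3 - <<'E'
from h import *
o=robot.get_obs();p=np.array(o["position"])
c=cams.camera("wrist"); P=pts(c); cv2.imwrite("pics/w4.png",c["color"])
from scipy.spatial.transform import Rotation as R
Q=(P-p)@R.from_quat(o["tool_rot"]).as_matrix()  # tool coords
m=(c["depth"]>0)&(P[...,2]>.032)&(np.abs(Q[...,1])<.13)&(c["color"].max(-1)<90)
print(p.round(4),len(Q[m]))
for lo in range(-12,13,2):
    s=m&(Q[...,1]*100>=lo)&(Q[...,1]*100<lo+2)
    if s.sum()>20: print(lo,s.sum(),"tool z pct99,90:",np.percentile(Q[s][:,2],[99.5,98,90]).round(4),"x",np.percentile(Q[s][:,0],[2,98]).round(3))
E
```

```text
time: 5.78
position: [0.4552, 0.1748, 0.0292]
tool_rot: [0.88, 0.475, -0.001, -0.0]
ft_force: [-0.3, -0.2, 0.4]
grip_width: 0.0629
grip_force: 0.0
[0.4552 0.1748 0.0292] 83562
-12 210 tool z pct99,90: [-0.0111 -0.0116 -0.0136] x [0.109 0.111]
-10 887 tool z pct99,90: [-0.0107 -0.0111 -0.0125] x [0.11  0.118]
-8 1246 tool z pct99,90: [-0.0774 -0.0782 -0.0851] x [0.006 0.039]
-6 16204 tool z pct99,90: [-0.0493 -0.084  -0.0914] x [0.019 0.039]
-4 16514 tool z pct99,90: [-0.0186 -0.0328 -0.0587] x [-0.007  0.038]
-2 7794 tool z pct99,90: [-0.0899 -0.0907 -0.1088] x [0.024 0.034]
0 7825 tool z pct99,90: [-0.0902 -0.0909 -0.1082] x [0.024 0.034]
2 14309 tool z pct99,90: [-0.0102 -0.0162 -0.0461] x [-0.006  0.038]
4 15498 tool z pct99,90: [-0.0341 -0.0497 -0.0896] x [0.012 0.038]
6 2732 tool z pct99,90: [-0.0785 -0.0796 -0.0844] x [0.016 0.038]
8 343 tool z pct99,90: [-0.0769 -0.0772 -0.0778] x [0.012 0.037]
```

View pics/w4.png

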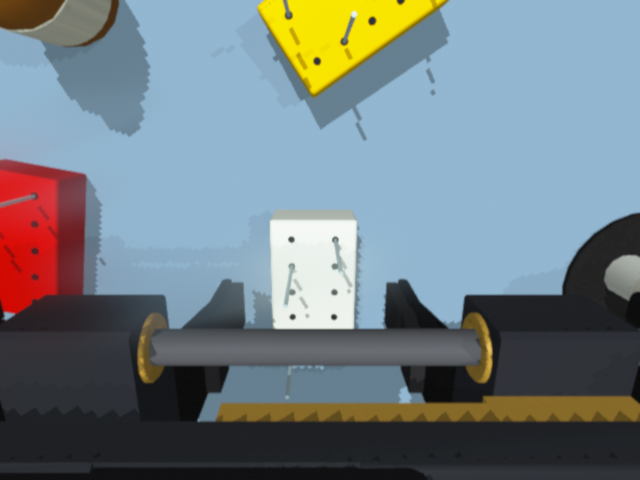

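The wrist view shows the fingertips (235,285 and 395,285) still above the block. The whole gripper sits about 24 mm higher than the reported z, so I'll subtract 24 mm from every height and watch the force.

```bash

python3 -m pendant '[{"jaw":0.8,"linear":[0,0,0.8],"twist":0},{"jaw":0.8,"linear":[0,0,0.8],"twist":0},{"jaw":0.8,"linear":[0,0,0.6],"twist":0},{"jaw":0.8,"linear":[0,0,0.3],"twist":0},{"jaw":0.8,"linear":[0,0,0.2],"twist":0},{"jaw":0.8,"linear":[0,0,0],"twist":0}]'
python3 -m pendant '[{"jaw":0.2,"linear":[0,0,0],"twist":0},{"jaw":0.2,"linear":[0,0,0],"twist":0},{"jaw":0.2,"linear":[0,0,0],"twist":0},{"jaw":0.2,"linear":[0,0,0],"twist":0},{"jaw":0.2,"linear":[0,0,0],"twist":0},{"jaw":0.2,"linear":[0,0,0],"twist":0},{"jaw":0.2,"linear":[0,0,0],"twist":0}]' 20
python3 go.py
```

```text
time: 6.33
position: [0.4552, 0.1748, 0.0021]
tool_rot: [0.881, 0.474, -0.0, -0.0]
ft_force: [-0.4, -0.5, -0.1]
grip_width: 0.0699
grip_force: 0.0
time: 6.92
position: [0.4554, 0.1748, 0.0027]
tool_rot: [0.881, 0.474, -0.0, -0.0]
ft_force: [-0.3, 0.6, 2.0]
grip_width: 0.0399
grip_force: 20.0
t 6.92 pos [0.4554 0.1748 0.0027] ang 56.58 zt [-0.  0. -1.] w 0.0399 gf 20.0 F [-0.3  0.6  2. ] q [0.14 0.73 1.92 0.   0.49 0.72]
```

```bash

python3 -m pendant '[{"jaw":0.2,"linear":[0,0,-0.5],"twist":0},{"jaw":0.2,"linear":[0,0,-1.5],"twist":0},{"jaw":0.2,"linear":[0,0,-2],"twist":-5},{"jaw":0.2,"linear":[0,0,-2],"twist":-6},{"jaw":0.2,"linear":[0,0,-1.5],"twist":-6},{"jaw":0.2,"linear":[0,0,-0.5],"twist":-6},{"jaw":0.2,"linear":[0,0,0],"twist":-6},{"jaw":0.2,"linear":[0,0,0],"twist":-2.3},{"jaw":0.2,"linear":[0,0,0],"twist":0}]'
python3 go.py 0.5923 -0.0292 0.023 87.85
```

```text
time: 7.67
position: [0.4553, 0.1748, 0.083]
tool_rot: [0.72, 0.694, 0.0, 0.0]
ft_force: [-0.8, -0.5, -1.0]
grip_width: 0.0399
grip_force: 20.0
t 7.67 pos [0.4553 0.1748 0.083 ] ang 87.93 zt [ 0. -0. -1.] w 0.0399 gf 20.0 F [-0.8 -0.5 -1. ] q [ 0.14  0.57  1.89 -0.    0.69  0.17]
shift now-axes [-19.89  14.42   6.  ] twist 0.08
shift after twist [-19.87  14.45   6.  ]
```

```bash

python3 -m pendant '[{"jaw":0.2,"linear":[-1,0.72,0],"twist":0},{"jaw":0.2,"linear":[-1.99,1.44,0],"twist":0},{"jaw":0.2,"linear":[-1.99,1.44,0],"twist":0},{"jaw":0.2,"linear":[-1.99,1.44,0],"twist":0},{"jaw":0.2,"linear":[-1.99,1.44,0],"twist":0},{"jaw":0.2,"linear":[-1.99,1.44,0],"twist":0},{"jaw":0.2,"linear":[-1.99,1.44,0],"twist":0},{"jaw":0.2,"linear":[-1.99,1.44,0],"twist":0},{"jaw":0.2,"linear":[-1.99,1.44,0],"twist":0},{"jaw":0.2,"linear":[-1.99,1.44,0],"twist":0},{"jaw":0.2,"linear":[-0.98,0.72,0],"twist":0},{"jaw":0.2,"linear":[0,0,0],"twist":0}]' >/dev/null
python3 -m pendant '[{"jaw":0.2,"linear":[0,0,1],"twist":0},{"jaw":0.2,"linear":[0,0,2],"twist":0},{"jaw":0.2,"linear":[0,0,2],"twist":0},{"jaw":0.2,"linear":[0,0,1],"twist":0},{"jaw":0.2,"linear":[0,0,0],"twist":0}]' >/dev/null
python3 go.py 0.5923 -0.0292 0.003 87.85
python3 - <<'E'
from meas import *
c=cams.camera("top"); P=pts(c)
q=P[seg(P,.59,-.03,.03,.058,.055)&(c["color"].min(-1)>110)]; print(len(q),rect(q))
E
```

```text
t 9.08 pos [ 0.5884 -0.0273  0.0196] ang 87.95 zt [-0.008  0.002 -1.   ] w 0.0399 gf 20.0 F [-0.8  0.5 -1.3] q [-0.24  0.76  1.65  0.    0.74 -0.2 ]
shift now-axes [-0.17  0.41  1.66] twist 0.1
shift after twist [-0.17  0.39  1.66]
0 ([[0.0, 0.0], [0.0, 0.0], [0.0, 0.0], [0.0, 0.0]], array([0., 0.]))
```

```bash

python3 -m pendant '[{"jaw":0.2,"linear":[0,0,0],"twist":0},{"jaw":0.2,"linear":[0,0,0],"twist":0}]' >/dev/null
python3 go.py 0.5923 -0.0292 0.003 87.85
```

```text
t 9.3 pos [ 0.5926 -0.029   0.0234] ang 87.92 zt [ 0.002 -0.    -1.   ] w 0.0398 gf 20.0 F [-0.5  0.1 -0.4] q [-0.24  0.76  1.65  0.    0.74 -0.2 ]
shift now-axes [-0.03 -0.04  2.04] twist 0.07
shift after twist [-0.03 -0.03  2.04]
```

```bash

python3 -m pendant '[{"jaw":0.2,"linear":[0,0,0.8],"twist":0},{"jaw":0.2,"linear":[0,0,0.7],"twist":0},{"jaw":0.2,"linear":[0,0,0.35],"twist":0},{"jaw":0.2,"linear":[0,0,0.2],"twist":0},{"jaw":0.2,"linear":[0,0,0],"twist":0},{"jaw":0.2,"linear":[0,0,0],"twist":0}]'
python3 -m pendant '[{"jaw":0.65,"linear":[0,0,0],"twist":0},{"jaw":0.65,"linear":[0,0,0],"twist":0},{"jaw":0.65,"linear":[0,0,0],"twist":0},{"jaw":0.65,"linear":[0,0,0],"twist":0},{"jaw":0.65,"linear":[0,0,-1],"twist":0},{"jaw":0.65,"linear":[0,0,-2],"twist":0},{"jaw":0.65,"linear":[0,0,-2.5],"twist":0},{"jaw":0.65,"linear":[0,0,-2.5],"twist":0},{"jaw":0.65,"linear":[0,0,-2],"twist":0},{"jaw":0.65,"linear":[0,0,-1],"twist":0},{"jaw":0.65,"linear":[0,0,0],"twist":0},{"jaw":0.65,"linear":[0,0,0],"twist":0}]'
python3 go.py 0.5907 0.0872 0.036 87.85
python3 - <<'E'
from meas import *
c=cams.camera("wrist"); P=pts(c)
q=P[seg(P,.59,-.03,.018,.03,.06)&(c["color"].min(-1)>90)]; print("block",len(q),rect(q),cv2.minAreaRect(q[:,:2].astype(np.float32))[2])
q=P[seg(P,.59,.087,.07,.1,.03)]; print("vial",len(q), circ(q) if len(q) else 0)
E
```

```text
time: 9.8
position: [0.5916, -0.0292, 0.0027]
tool_rot: [0.72, 0.694, -0.0, -0.0]
ft_force: [-2.3, 1.2, 4.7]
grip_width: 0.0401
grip_force: 20.0
time: 10.8
position: [0.592, -0.0293, 0.1124]
tool_rot: [0.72, 0.694, 0.0, 0.0]
ft_force: [-0.1, -0.4, -0.6]
grip_width: 0.0564
grip_force: 0.0
t 10.8 pos [ 0.592  -0.0293  0.1124] ang 87.88 zt [ 0.001 -0.    -1.   ] w 0.0564 gf 0.0 F [-0.1 -0.4 -0.6] q [-0.24  0.62  1.61 -0.    0.92 -0.2 ]
shift now-axes [11.64 -0.57  7.63] twist 0.03
shift after twist [11.64 -0.57  7.64]
block 5748 ([[0.5712000131607056, -0.06419999897480011], [0.611299991607666, -0.065700002014637], [0.6139000058174133, 0.004000000189989805], [0.5738000273704529, 0.005499999970197678]], array([ 0.5926, -0.0301])) 87.84500122070312
vial 2368 (array([0.5924, 0.0855]), 0.0116)
```

```bash

python3 -m pendant '[{"jaw":0.55,"linear":[1.2,-0.1,0],"twist":0},{"jaw":0.55,"linear":[2.3,-0.1,0],"twist":0},{"jaw":0.55,"linear":[2.3,-0.1,0],"twist":0},{"jaw":0.55,"linear":[2.3,-0.1,0],"twist":0},{"jaw":0.55,"linear":[2.3,-0.1,0],"twist":0},{"jaw":0.55,"linear":[1.2,0,0],"twist":0},{"jaw":0.55,"linear":[0,0,0],"twist":0},{"jaw":0.55,"linear":[0,0,0],"twist":0}]'
python3 -m pendant '[{"jaw":0.55,"linear":[0,0,1],"twist":0},{"jaw":0.55,"linear":[0,0,1.6],"twist":0},{"jaw":0.55,"linear":[0,0,1.7],"twist":0},{"jaw":0.55,"linear":[0,0,1.7],"twist":0},{"jaw":0.55,"linear":[0,0,1],"twist":0},{"jaw":0.55,"linear":[0,0,0.6],"twist":0},{"jaw":0.55,"linear":[0,0,0],"twist":0},{"jaw":0.1,"linear":[0,0,0],"twist":0},{"jaw":0.1,"linear":[0,0,0],"twist":0},{"jaw":0.1,"linear":[0,0,0],"twist":0},{"jaw":0.1,"linear":[0,0,0],"twist":0},{"jaw":0.1,"linear":[0,0,0],"twist":0}]' 12
python3 go.py
```

```text
time: 11.52
position: [0.5907, 0.0874, 0.1112]
tool_rot: [0.719, 0.695, -0.001, -0.0]
ft_force: [-0.2, 0.3, 0.1]
grip_width: 0.0479
grip_force: 0.0
time: 12.52
position: [0.5917, 0.0869, 0.0368]
tool_rot: [0.72, 0.694, 0.0, 0.0]
ft_force: [-0.3, -1.0, -0.6]
grip_width: 0.0224
grip_force: 0.0
t 12.52 pos [0.5917 0.0869 0.0368] ang 87.89 zt [ 0.001 -0.    -1.   ] w 0.0224 gf 0.0 F [-0.3 -1.  -0.6] q [-0.04  0.74  1.63  0.    0.77 -0.  ]
```

```bash

python3 -m pendant '[{"jaw":0.1,"linear":[0,0,0],"twist":0},{"jaw":0.1,"linear":[0,0,0],"twist":0},{"jaw":0.1,"linear":[0,0,0],"twist":0},{"jaw":0.1,"linear":[0,0,-0.5],"twist":0},{"jaw":0.1,"linear":[0,0,-1.5],"twist":0},{"jaw":0.1,"linear":[0,0,-2],"twist":0},{"jaw":0.1,"linear":[0,0,-1],"twist":0},{"jaw":0.1,"linear":[0,0,0],"twist":0},{"jaw":0.1,"linear":[0,0,0],"twist":0}]'
python3 go.py 0.6486 -0.0322 0.035 87.85
```

```text
time: 13.27
position: [0.5917, 0.0868, 0.0864]
tool_rot: [0.72, 0.694, 0.0, 0.0]
ft_force: [-0.1, 0.1, -0.7]
grip_width: 0.0212
grip_force: 12.0
t 13.27 pos [0.5917 0.0868 0.0864] ang 87.89 zt [ 0.001 -0.    -1.   ] w 0.0212 gf 12.0 F [-0.1  0.1 -0.7] q [-0.04  0.66  1.61 -0.    0.87 -0.  ]
shift now-axes [-11.69   6.12   5.15] twist 0.04
shift after twist [-11.68   6.14   5.14]
```

```bash

python3 -m pendant '[{"jaw":0.1,"linear":[0,1,0],"twist":0},{"jaw":0.1,"linear":[0,2,0],"twist":0},{"jaw":0.1,"linear":[-1,2.1,0],"twist":0},{"jaw":0.1,"linear":[-2.2,1,0],"twist":0},{"jaw":0.1,"linear":[-2.5,0,0],"twist":0},{"jaw":0.1,"linear":[-2.5,0,0],"twist":0},{"jaw":0.1,"linear":[-2.3,0,0],"twist":0},{"jaw":0.1,"linear":[-1.2,0,0],"twist":0},{"jaw":0.1,"linear":[0,0,0],"twist":0},{"jaw":0.1,"linear":[0,0,0],"twist":0},{"jaw":0.1,"linear":[0,0,0],"twist":0}]'
python3 go.py 0.6486 -0.0322 0.0345 87.85
python3 - <<'E'
from meas import *
c=cams.camera("top"); P=pts(c)
q=P[seg(P,.65,-.033,.1,.15,.04)]; print(len(q))
w=cams.camera("wrist");cv2.imwrite("pics/w5.png",w["color"])
E
```

```text
time: 14.18
position: [0.6475, -0.031, 0.0855]
tool_rot: [0.72, 0.694, -0.0, -0.001]
ft_force: [0.5, -0.1, -0.3]
grip_width: 0.0212
grip_force: 12.0
t 14.18 pos [ 0.6475 -0.031   0.0855] ang 87.91 zt [-0.001  0.001 -1.   ] w 0.0212 gf 12.0 F [ 0.5 -0.1 -0.3] q [-0.22  0.72  1.47  0.    0.95 -0.18]
shift now-axes [-0.12  0.12  5.1 ] twist 0.06
shift after twist [-0.11  0.12  5.1 ]
0
```

View pics/w5.png

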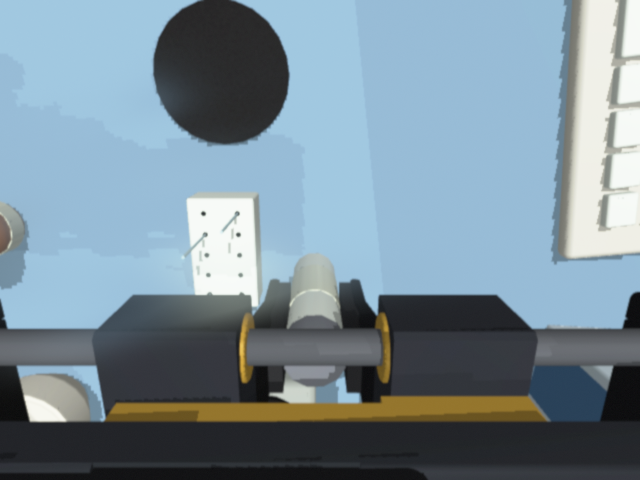

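The vial is held upright at (315,310) and the pad at (221,71) is clear. I'll lower and release it.

```bash

python3 -m pendant '[{"jaw":0.1,"linear":[-0.07,0.05,1],"twist":0},{"jaw":0.1,"linear":[0,0,1.5],"twist":0},{"jaw":0.1,"linear":[0,0,1.3],"twist":0},{"jaw":0.1,"linear":[0,0,0.7],"twist":0},{"jaw":0.1,"linear":[0,0,0.4],"twist":0},{"jaw":0.1,"linear":[0,0,0.2],"twist":0},{"jaw":0.1,"linear":[0,0,0],"twist":0},{"jaw":0.1,"linear":[0,0,0],"twist":0},{"jaw":0.1,"linear":[0,0,0],"twist":0}]'
python3 go.py
python3 -m pendant '[{"jaw":0.5,"linear":[0,0,0],"twist":0},{"jaw":0.5,"linear":[0,0,0],"twist":0},{"jaw":0.5,"linear":[0,0,0],"twist":0},{"jaw":0.5,"linear":[0,0,0],"twist":0},{"jaw":0.5,"linear":[0,0,-1],"twist":0},{"jaw":0.5,"linear":[0,0,-2],"twist":0},{"jaw":0.5,"linear":[0,0,-2.5],"twist":0},{"jaw":0.5,"linear":[0,0,-2.5],"twist":0},{"jaw":0.8,"linear":[0,0,-1.5],"twist":0},{"jaw":0.8,"linear":[0,0,0],"twist":0}]'
python3 go.py 0.4520 -0.1399 0.1 87.85
python3 - <<'E'
from meas import *
for n in("top","scene"):
    c=cams.camera(n); P=pts(c); q=P[seg(P,.649,-.032,.06,.1,.03)]; print(n,len(q),circ(q) if len(q)>5 else 0)
    q=P[seg(P,.452,-.14,.034,.05,.05)];print(len(q),circ(q) if len(q)>5 else 0)
E
```

```text
time: 15.03
position: [0.649, -0.0332, 0.0357]
tool_rot: [0.72, 0.694, 0.0, 0.001]
ft_force: [0.6, -0.8, -0.3]
grip_width: 0.0214
grip_force: 12.0
t 15.03 pos [ 0.649  -0.0332  0.0357] ang 87.88 zt [ 0.001 -0.    -1.   ] w 0.0214 gf 12.0 F [ 0.6 -0.8 -0.3] q [-0.22  0.79  1.49 -0.    0.86 -0.19]
time: 15.87
position: [0.6514, -0.0336, 0.135]
tool_rot: [0.72, 0.694, 0.003, 0.004]
ft_force: [0.6, -0.7, -0.2]
grip_width: 0.0503
grip_force: 0.0
t 15.87 pos [ 0.6514 -0.0336  0.135 ] ang 87.89 zt [ 0.009 -0.002 -1.   ] w 0.0503 gf 0.0 F [ 0.6 -0.7 -0.2] q [-0.22  0.65  1.44  0.    1.04 -0.19]
shift now-axes [-11.35 -19.57   3.35] twist 0.04
shift after twist [-11.37 -19.53   3.5 ]
top 0 0
0 0
scene 113 (array([ 0.6491, -0.0316]), 0.0105)
0 0
```

```bash

python3 -m pendant '[{"jaw":1,"linear":[-0.6,-1,0],"twist":0},{"jaw":1,"linear":[-1.26,-2.16,0],"twist":0},{"jaw":1,"linear":[-1.26,-2.16,0],"twist":0},{"jaw":1,"linear":[-1.26,-2.16,0],"twist":0},{"jaw":1,"linear":[-1.26,-2.16,0],"twist":0},{"jaw":1,"linear":[-1.26,-2.16,0],"twist":0},{"jaw":1,"linear":[-1.26,-2.16,0],"twist":0},{"jaw":1,"linear":[-1.26,-2.16,0],"twist":0},{"jaw":1,"linear":[-1.26,-2.16,0],"twist":0},{"jaw":1,"linear":[-0.6,-1,0],"twist":0},{"jaw":1,"linear":[0,0,0],"twist":0},{"jaw":1,"linear":[0,0,0],"twist":0}]'
python3 go.py 0.4517 -0.1399 0.006 87.85
python3 - <<'E'
from meas import *
for n in("wrist","scene"):
    c=cams.camera(n); P=pts(c); m=seg(P,.452,-.14,.03,.05,.045)&(c["color"].min(-1)>90);q=P[m];print(n,len(q),circ(q) if len(q)>5 else 0, q.max(0),q.min(0))
E
```

```text
time: 16.97
position: [0.4517, -0.1388, 0.1296]
tool_rot: [0.721, 0.693, 0.0, -0.0]
ft_force: [0.2, -0.9, 0.3]
grip_width: 0.0869
grip_force: 0.0
t 16.97 pos [ 0.4517 -0.1388  0.1296] ang 87.79 zt [-0.     0.001 -1.   ] w 0.0869 gf 0.0 F [ 0.2 -0.9  0.3] q [-0.54  0.46  1.89  0.    0.79 -0.5 ]
shift now-axes [-0.12  0.   12.36] twist -0.06
shift after twist [-0.11  0.   12.36]
wrist 2493 (array([ 0.4526, -0.1417]), 0.0344) [ 0.48509627 -0.10816486  0.04261471] [ 0.4233579  -0.17522344  0.03002236]
scene 417 (array([ 0.451 , -0.1406]), 0.0336) [ 0.48353764 -0.10760912  0.04356162] [ 0.42184579 -0.17382366  0.03001365]
```

```bash

python3 -m pendant '[{"jaw":1,"linear":[-0.44,0.08,1],"twist":0},{"jaw":1,"linear":[0,0,2],"twist":0},{"jaw":1,"linear":[0,0,2.4],"twist":0},{"jaw":1,"linear":[0,0,2.4],"twist":0},{"jaw":1,"linear":[0,0,2],"twist":0},{"jaw":1,"linear":[0,0,1.3],"twist":0},{"jaw":1,"linear":[0,0,0.8],"twist":0},{"jaw":1,"linear":[0,0,0.4],"twist":0},{"jaw":1,"linear":[0,0,0],"twist":0},{"jaw":1,"linear":[0,0,0],"twist":0}]'
python3 -m pendant '[{"jaw":0.5,"linear":[0,0,0],"twist":0},{"jaw":0.5,"linear":[0,0,0],"twist":0},{"jaw":0.5,"linear":[0,0,0],"twist":0},{"jaw":0.5,"linear":[0,0,0],"twist":0},{"jaw":0.5,"linear":[0,0,0],"twist":0},{"jaw":0.5,"linear":[0,0,0],"twist":0},{"jaw":0.5,"linear":[0,0,0],"twist":0}]' 20
python3 go.py
```

```text
time: 17.9
position: [0.4528, -0.1431, 0.0071]
tool_rot: [0.72, 0.694, 0.0, 0.0]
ft_force: [0.4, 0.6, 0.2]
grip_width: 0.0868
grip_force: 0.0
time: 18.48
position: [0.4526, -0.1433, 0.0075]
tool_rot: [0.72, 0.694, 0.0, 0.001]
ft_force: [-0.1, 0.7, 4.4]
grip_width: 0.0625
grip_force: 20.0
t 18.48 pos [ 0.4526 -0.1433  0.0075] ang 87.87 zt [ 0.001 -0.001 -1.   ] w 0.0625 gf 20.0 F [-0.1  0.7  4.4] q [-0.54  0.71  1.96  0.    0.48 -0.51]
```

```bash

python3 -m pendant '[{"jaw":0.5,"linear":[0,0,-0.5],"twist":0},{"jaw":0.5,"linear":[0,0,-1.5],"twist":0},{"jaw":0.5,"linear":[0,0,-2],"twist":0},{"jaw":0.5,"linear":[0,0,-2],"twist":0},{"jaw":0.5,"linear":[0,0,-2],"twist":0},{"jaw":0.5,"linear":[0,0,-1.5],"twist":0},{"jaw":0.5,"linear":[0,0,-0.5],"twist":0},{"jaw":0.5,"linear":[0,0,0],"twist":0}]'
python3 -m pendant '[{"jaw":0.5,"linear":[1.1,0.66,0],"twist":0},{"jaw":0.5,"linear":[2.25,1.36,0],"twist":0},{"jaw":0.5,"linear":[2.25,1.36,0],"twist":0},{"jaw":0.5,"linear":[2.25,1.36,0],"twist":0},{"jaw":0.5,"linear":[2.25,1.36,0],"twist":0},{"jaw":0.5,"linear":[2.25,1.36,0],"twist":0},{"jaw":0.5,"linear":[2.25,1.36,0],"twist":0},{"jaw":0.5,"linear":[2.25,1.36,0],"twist":0},{"jaw":0.5,"linear":[2.25,1.36,0],"twist":0},{"jaw":0.5,"linear":[2.25,1.36,0],"twist":0},{"jaw":0.5,"linear":[1.07,0.64,0],"twist":0},{"jaw":0.5,"linear":[0,0,0],"twist":0}]'
python3 -m pendant '[{"jaw":0.5,"linear":[0,0,0],"twist":0},{"jaw":0.5,"linear":[0,0,0],"twist":0},{"jaw":0.5,"linear":[0,0,0],"twist":0}]'>/dev/null
python3 go.py 0.5962 0.0757 0.011 87.85
python3 - <<'E'
from meas import *
w=cams.camera("wrist");cv2.imwrite("pics/w6.png",w["color"])
E
```

```text
time: 19.15
position: [0.4527, -0.1434, 0.1081]
tool_rot: [0.72, 0.694, 0.0, 0.001]
ft_force: [0.1, -0.6, -1.6]
grip_width: 0.0626
grip_force: 20.0
time: 20.15
position: [0.5964, 0.0781, 0.1056]
tool_rot: [0.719, 0.695, -0.0, -0.0]
ft_force: [-0.8, -0.3, -1.2]
grip_width: 0.0623
grip_force: 20.0
t 20.4 pos [0.5946 0.0747 0.1065] ang 87.81 zt [-0.002 -0.    -1.   ] w 0.0624 gf 20.0 F [ 0.7 -1.2 -1.6] q [-0.06  0.63  1.59 -0.    0.92 -0.02]
shift now-axes [0.11 0.18 9.55] twist -0.04
shift after twist [0.1  0.16 9.55]
```

View pics/w6.png

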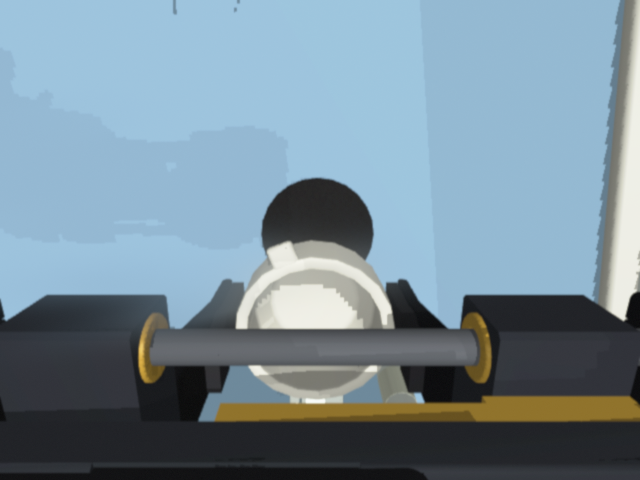

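The mortar is held level at (314,320) and the pad shows behind it at (317,230). I'll refine the mortar and pad centres from this view before lowering.

```bash
python3 - <<'E'
from meas import *
from scipy.optimize import least_squares
o=robot.get_obs(); w=cams.camera("wrist"); P=pts(w); I=w["color"]
def fit(e,R): return least_squares(lambda c:np.hypot(e[:,0]-c[0],e[:,1]-c[1])-R,e.mean(0),loss="soft_l1",f_scale=.001).x.round(4)
m=((I.max(-1)<60)&(np.abs(P[...,2])<.03)&(np.hypot(P[...,0]-.596,P[...,1]-.076)<.06)).astype(np.uint8)
e=[]
for u in range(262,374):
    v=np.nonzero(m[:,u])[0]
    if len(v)>3: e.append(ray(w,u,v[0]-.5,.003)[:2])
e=np.array(e); print("pad",fit(e,.04),len(e))
c2=dict(np.load("w1.npz"))
m=(P[...,2]>.125)&(P[...,2]<.15)&(I.min(-1)>90)&(np.hypot(P[...,0]-.596,P[...,1]-.076)<.05); q=P[m]
print("mortar",len(q),q.min(0).round(4),q.max(0).round(4),np.percentile(q[:,2],[5,50,95]).round(3),np.round(o["position"],4))
x=q[(np.abs(q[:,2]-np.percentile(q[:,2],90))<.004)][:,:2]
h=cv2.convexHull(x.astype(np.float32))[:,0]; print("hull fit",fit(h,.031))
E
```

```text
pad [0.5971 0.0735] 108
mortar 7701 [0.5546 0.0421 0.125 ] [0.638  0.1103 0.1462] [0.127 0.139 0.14 ] [0.5949 0.0748 0.1068]
hull fit [0.5953 0.0742]
```

```bash

python3 -m pendant '[{"jaw":0.5,"linear":[0.05,0.14,1],"twist":0},{"jaw":0.5,"linear":[0,0,2],"twist":0},{"jaw":0.5,"linear":[0,0,2],"twist":0},{"jaw":0.5,"linear":[0,0,2],"twist":0},{"jaw":0.5,"linear":[0,0,1.2],"twist":0},{"jaw":0.5,"linear":[0,0,0.6],"twist":0},{"jaw":0.5,"linear":[0,0,0.3],"twist":0},{"jaw":0.5,"linear":[0,0,0],"twist":0},{"jaw":0.5,"linear":[0,0,0],"twist":0},{"jaw":0.5,"linear":[0,0,0],"twist":0}]'
python3 go.py 0.5963 0.0752 0.0105 87.85
```

```text
time: 21.33
position: [0.5982, 0.0764, 0.0171]
tool_rot: [0.72, 0.694, 0.001, 0.001]
ft_force: [0.3, 0.0, -0.2]
grip_width: 0.062
grip_force: 20.0
t 21.33 pos [0.5982 0.0764 0.0171] ang 87.89 zt [ 0.002 -0.    -1.   ] w 0.062 gf 20.0 F [ 0.3  0.  -0.2] q [-0.06  0.77  1.62 -0.    0.74 -0.02]
shift now-axes [-0.13 -0.18  0.66] twist 0.04
shift after twist [-0.13 -0.18  0.66]
```

```bash

python3 -m pendant '[{"jaw":0.5,"linear":[-0.1,-0.15,0.3],"twist":0},{"jaw":0.5,"linear":[0,0,0.2],"twist":0},{"jaw":0.5,"linear":[0,0,0.12],"twist":0},{"jaw":0.5,"linear":[0,0,0],"twist":0},{"jaw":0.5,"linear":[0,0,0],"twist":0},{"jaw":0.5,"linear":[0,0,0],"twist":0},{"jaw":0.5,"linear":[0,0,0],"twist":0}]'
python3 go.py 0.5963 0.0752 0.0105 87.85
```

```text
time: 21.92
position: [0.5957, 0.0755, 0.0105]
tool_rot: [0.72, 0.694, -0.0, 0.0]
ft_force: [-1.3, -0.3, 5.9]
grip_width: 0.0623
grip_force: 20.0
t 21.92 pos [0.5957 0.0755 0.0105] ang 87.89 zt [ 0. -0. -1.] w 0.0623 gf 20.0 F [-1.3 -0.3  5.9] q [-0.06  0.78  1.63 -0.    0.73 -0.02]
shift now-axes [-0.02  0.07  0.  ] twist 0.04
shift after twist [-0.02  0.07  0.  ]
```

```bash

python3 -m pendant '[{"jaw":1,"linear":[0,0,0],"twist":0},{"jaw":1,"linear":[0,0,0],"twist":0},{"jaw":1,"linear":[0,0,0],"twist":0},{"jaw":1,"linear":[0,0,0],"twist":0},{"jaw":1,"linear":[0,0,-1],"twist":0},{"jaw":1,"linear":[0,0,-2],"twist":0},{"jaw":1,"linear":[0,0,-2.5],"twist":0},{"jaw":1,"linear":[0,0,-2.5],"twist":0},{"jaw":1,"linear":[0,0,-2],"twist":0},{"jaw":1,"linear":[0,0,-1],"twist":0},{"jaw":1,"linear":[0,0,0],"twist":0},{"jaw":1,"linear":[0,0,0],"twist":0}]'
python3 go.py 0.4380 0.3425 0.1 87.85
```

```text
time: 22.92
position: [0.5957, 0.0755, 0.1201]
tool_rot: [0.72, 0.694, 0.0, 0.0]
ft_force: [-0.1, -0.7, -0.2]
grip_width: 0.087
grip_force: 0.0
t 22.92 pos [0.5957 0.0755 0.1201] ang 87.89 zt [ 0.001 -0.    -1.   ] w 0.087 gf 0.0 F [-0.1 -0.7 -0.2] q [-0.06  0.61  1.58  0.    0.94 -0.02]
shift now-axes [ 26.1  -16.74   2.  ] twist 0.04
shift after twist [ 26.09 -16.76   2.01]
```

```bash

python3 -m pendant '[{"jaw":0.8,"linear":[1.3,-0.84,0],"twist":0},{"jaw":0.8,"linear":[2.35,-1.51,0],"twist":0},{"jaw":0.8,"linear":[2.35,-1.51,0],"twist":0},{"jaw":0.8,"linear":[2.35,-1.51,0],"twist":0},{"jaw":0.8,"linear":[2.35,-1.51,0],"twist":0},{"jaw":0.8,"linear":[2.35,-1.51,0],"twist":0},{"jaw":0.8,"linear":[2.35,-1.51,0],"twist":0},{"jaw":0.8,"linear":[2.35,-1.51,0],"twist":0},{"jaw":0.8,"linear":[2.35,-1.51,0],"twist":0},{"jaw":0.8,"linear":[2.35,-1.51,0],"twist":0},{"jaw":0.8,"linear":[2.35,-1.51,0],"twist":0},{"jaw":0.8,"linear":[1.3,-0.8,0],"twist":0}]' >/dev/null
python3 -m pendant '[{"jaw":0.8,"linear":[0,0,0],"twist":0},{"jaw":0.8,"linear":[0,0,0],"twist":0},{"jaw":0.8,"linear":[0,0,0],"twist":0}]' >/dev/null
python3 go.py 0.4380 0.3425 0.012 87.85
python3 - <<'E'
from meas import *
for n in("wrist","top","scene"):
    c=cams.camera(n); P=pts(c); I=c["color"]; q=P[seg(P,.438,.3425,.074,.095,.03)];print(n,"cap",len(q),circ(q) if len(q)>5 else 0)
    if n=="wrist": continue
    q=P[seg(P,.596,.0755,.037,.055,.05)&(I.min(-1)>90)];print(" mortar",len(q),q.min(0).round(4),q.max(0).round(4),circ(q))
    q=P[seg(P,.649,-.032,.074,.1,.03)];print(" vial",len(q),circ(q))
    q=P[seg(P,.592,-.03,.018,.031,.05)&(I.min(-1)>90)];print(" block",rect(q))
    v,u=np.nonzero((np.hypot(P[...,0]-.596,P[...,1]-.076)<.06)&(I.max(-1)<45)&(P[...,2]<.012))
    e=np.array([ray(c,a,b,.003)[:2] for a,b in zip(u,v)],np.float32); print(" pad",cv2.minEnclosingCircle(e),e.min(0),e.max(0))
E
```

```text
t 24.17 pos [0.4373 0.342  0.1189] ang 87.91 zt [-0.002 -0.001 -1.   ] w 0.0691 gf 0.0 F [-0.5  0.4  0.3] q [ 0.46  0.57  1.7  -0.    0.88  0.5 ]
shift now-axes [ 0.07  0.09 10.69] twist 0.06
shift after twist [ 0.05  0.07 10.69]
wrist cap 1204 (array([0.4391, 0.3422]), 0.011)
top cap 128 (array([0.4382, 0.343 ]), 0.0112)
 mortar 266 [0.5659 0.0466 0.037 ] [0.626  0.1114 0.0461] (array([0.5935, 0.0791]), 0.0339)
 vial 129 (array([ 0.6482, -0.0324]), 0.0115)
 block ([[0.5706999897956848, -0.06210000067949295], [0.6407999992370605, -0.06239999830722809], [0.6410999894142151, 0.006500000134110451], [0.5709999799728394, 0.0066999997943639755]], array([ 0.6059, -0.0278]))
 pad ((0.5958908200263977, 0.07539321482181549), 0.03829663246870041) [0.55889565 0.03823218] [0.620838   0.11251776]
scene cap 132 (array([0.4374, 0.3412]), 0.0115)
 mortar 444 [0.5626 0.0446 0.037 ] [0.6255 0.1112 0.0458] (array([0.5936, 0.0783]), 0.0342)
 vial 204 (array([ 0.6475, -0.0335]), 0.0117)
 block ([[0.5685999989509583, -0.06360000371932983], [0.6097000241279602, -0.06560000032186508], [0.613099992275238, 0.005100000184029341], [0.5720000267028809, 0.007000000216066837]], array([ 0.5908, -0.0293]))
 pad ((0.5961089134216309, 0.07576434314250946), 0.0389128215610981) [0.574846   0.03764734] [0.63490266 0.11451714]
```

```bash

python3 -m pendant '[{"jaw":0.8,"linear":[0.03,0.06,1],"twist":0},{"jaw":0.8,"linear":[0,0,2],"twist":0},{"jaw":0.8,"linear":[0,0,2.2],"twist":0},{"jaw":0.8,"linear":[0,0,2.2],"twist":0},{"jaw":0.8,"linear":[0,0,1.6],"twist":0},{"jaw":0.8,"linear":[0,0,1],"twist":0},{"jaw":0.8,"linear":[0,0,0.4],"twist":0},{"jaw":0.8,"linear":[0,0,0.2],"twist":0},{"jaw":0.8,"linear":[0,0,0],"twist":0}]'
python3 -m pendant '[{"jaw":0.2,"linear":[0,0,0],"twist":0},{"jaw":0.2,"linear":[0,0,0],"twist":0},{"jaw":0.2,"linear":[0,0,0],"twist":0},{"jaw":0.2,"linear":[0,0,0],"twist":0},{"jaw":0.2,"linear":[0,0,0],"twist":0},{"jaw":0.2,"linear":[0,0,0],"twist":0},{"jaw":0.2,"linear":[0,0,0],"twist":0},{"jaw":0.2,"linear":[0,0,0],"twist":0}]' 20
python3 go.py
```

```text
time: 25.07
position: [0.439, 0.3427, 0.0138]
tool_rot: [0.72, 0.694, 0.0, 0.0]
ft_force: [-0.3, -0.2, 0.2]
grip_width: 0.0697
grip_force: 0.0
time: 25.73
position: [0.4387, 0.3429, 0.0143]
tool_rot: [0.72, 0.694, 0.0, 0.0]
ft_force: [-1.8, 0.3, 6.1]
grip_width: 0.0431
grip_force: 20.0
t 25.73 pos [0.4387 0.3429 0.0143] ang 87.89 zt [ 0.  0. -1.] w 0.0431 gf 20.0 F [-1.8  0.3  6.1] q [0.46 0.74 1.74 0.   0.65 0.5 ]
```

```bash

python3 -m pendant '[{"jaw":0.2,"linear":[0,0,-0.5],"twist":0},{"jaw":0.2,"linear":[0,0,-1.5],"twist":0},{"jaw":0.2,"linear":[0,0,-2],"twist":0},{"jaw":0.2,"linear":[0,0,-2],"twist":0},{"jaw":0.2,"linear":[0,0,-1],"twist":0},{"jaw":0.2,"linear":[0,0,0],"twist":0}]'
python3 -m pendant '[{"jaw":0.2,"linear":[-0.9,0.82,0],"twist":0},{"jaw":0.2,"linear":[-1.65,1.51,0],"twist":0},{"jaw":0.2,"linear":[-1.65,1.51,0],"twist":0},{"jaw":0.2,"linear":[-1.65,1.51,0],"twist":0},{"jaw":0.2,"linear":[-1.65,1.51,0],"twist":0},{"jaw":0.2,"linear":[-1.65,1.51,0],"twist":0},{"jaw":0.2,"linear":[-1.65,1.51,0],"twist":0},{"jaw":0.2,"linear":[-1.65,1.51,0],"twist":0},{"jaw":0.2,"linear":[-1.65,1.51,0],"twist":0},{"jaw":0.2,"linear":[-1.65,1.51,0],"twist":0},{"jaw":0.2,"linear":[-1.65,1.51,0],"twist":0},{"jaw":0.2,"linear":[-0.88,0.79,0],"twist":0}]'>/dev/null
python3 -m pendant '[{"jaw":0.2,"linear":[0,0,1],"twist":0},{"jaw":0.2,"linear":[0,0,1.5],"twist":0},{"jaw":0.2,"linear":[0,0,1.5],"twist":0},{"jaw":0.2,"linear":[0,0,1],"twist":0},{"jaw":0.2,"linear":[0,0,0],"twist":0},{"jaw":0.2,"linear":[0,0,0],"twist":0},{"jaw":0.2,"linear":[0,0,0],"twist":0},{"jaw":0.2,"linear":[0,0,0],"twist":0}]'
python3 go.py 0.5989 0.154 0.0145 87.85
```

```text
time: 26.23
position: [0.4402, 0.3435, 0.0859]
tool_rot: [0.72, 0.694, 0.002, 0.001]
ft_force: [-0.7, -1.1, -1.1]
grip_width: 0.0436
grip_force: 20.0
time: 27.9
position: [0.5994, 0.1543, 0.0346]
tool_rot: [0.72, 0.694, 0.001, 0.0]
ft_force: [0.2, 0.1, 0.6]
grip_width: 0.0434
grip_force: 20.0
t 27.9 pos [0.5994 0.1543 0.0346] ang 87.92 zt [ 0.001  0.    -1.   ] w 0.0434 gf 20.0 F [0.2 0.1 0.6] q [0.07 0.76 1.58 0.   0.8  0.11]
shift now-axes [-0.03 -0.05  2.01] twist 0.07
shift after twist [-0.03 -0.05  2.01]
```

```bash

python3 -m pendant '[{"jaw":0.2,"linear":[-0.03,-0.03,0.8],"twist":0},{"jaw":0.2,"linear":[0,0,0.6],"twist":0},{"jaw":0.2,"linear":[0,0,0.3],"twist":0},{"jaw":0.2,"linear":[0,0,0.2],"twist":0},{"jaw":0.2,"linear":[0,0,0.1],"twist":0},{"jaw":0.2,"linear":[0,0,0],"twist":0},{"jaw":0.2,"linear":[0,0,0],"twist":0},{"jaw":0.2,"linear":[0,0,0],"twist":0}]'
python3 -m pendant '[{"jaw":0.8,"linear":[0,0,0],"twist":0},{"jaw":0.8,"linear":[0,0,0],"twist":0},{"jaw":0.8,"linear":[0,0,0],"twist":0},{"jaw":0.8,"linear":[0,0,0],"twist":0},{"jaw":0.8,"linear":[0,0,-1],"twist":0},{"jaw":0.8,"linear":[0,0,-2],"twist":0},{"jaw":0.8,"linear":[0,0,-2.5],"twist":0},{"jaw":0.8,"linear":[0,0,-2.5],"twist":0},{"jaw":0.8,"linear":[0,0,-2.5],"twist":0},{"jaw":0.8,"linear":[0,0,-2],"twist":0},{"jaw":0.8,"linear":[0,0,-1],"twist":0},{"jaw":0.8,"linear":[0,0,0],"twist":0}]'
python3 -m pendant '[{"jaw":0.8,"linear":[1,-1,0],"twist":0},{"jaw":0.8,"linear":[2,-2,0],"twist":0},{"jaw":0.8,"linear":[2,-2,0],"twist":0},{"jaw":0.8,"linear":[2,-2,0],"twist":0},{"jaw":0.8,"linear":[2,-2,0],"twist":0},{"jaw":0.8,"linear":[2,-2,0],"twist":0},{"jaw":0.8,"linear":[2,-1.5,0],"twist":0},{"jaw":0.8,"linear":[2,-1,0],"twist":0},{"jaw":0.8,"linear":[2,0,0],"twist":0},{"jaw":0.8,"linear":[1,0,0],"twist":0},{"jaw":0.8,"linear":[0,0,0],"twist":0}]'
python3 - <<'E'
from meas import *
for n in("top","scene"):
    c=cams.camera(n); P=pts(c); I=c["color"]; cv2.imwrite(f"pics/{n}9.png",I)
    for nm,x,y,a,b,r in [("bottlecap",.599,.154,.074,.095,.03),("mortar",.596,.0755,.037,.055,.05),("vial",.649,-.032,.074,.1,.03),("jar",.442,-.01,.042,.06,.03),("beaker",.44,-.33,.058,.075,.04)]:
        q=P[seg(P,x,y,a,b,r)]; print(n,nm,len(q),circ(q) if len(q) else 0,(q.min(0)+q.max(0))[:2].round(4)/2 if len(q) else 0)
    q=P[seg(P,.588,-.03,.018,.031,.043)&(I.min(-1)>110)];print(" block",rect(q))
E
```

```text
time: 28.57
position: [0.598, 0.1536, 0.0143]
tool_rot: [0.72, 0.694, -0.0, -0.0]
ft_force: [-2.7, -0.8, 5.6]
grip_width: 0.0436
grip_force: 20.0
time: 29.57
position: [0.6006, 0.1539, 0.1521]
tool_rot: [0.72, 0.694, 0.002, 0.002]
ft_force: [0.3, 1.0, -0.0]
grip_width: 0.0697
grip_force: 0.0
time: 30.48
position: [0.4689, 0.3403, 0.1475]
tool_rot: [0.719, 0.695, -0.001, -0.0]
ft_force: [0.7, 0.6, 0.1]
grip_width: 0.0693
grip_force: 0.0
top bottlecap 115 (array([0.5977, 0.1543]), 0.0109) [0.5976 0.1538]
top mortar 282 (array([0.5939, 0.0792]), 0.0339) [0.5949  0.07905]
top vial 131 (array([ 0.6479, -0.0324]), 0.0115) [ 0.64775 -0.03195]
top jar 226 (array([ 0.4421, -0.0097]), 0.0159) [ 0.4416  -0.01035]
top beaker 211 (array([ 0.4416, -0.3294]), 0.0266) [ 0.44145 -0.32915]
 block ([[0.5702999830245972, -0.06199999898672104], [0.6104000210762024, -0.06350000202655792], [0.6129999756813049, 0.006200000178068876], [0.5728999972343445, 0.007699999958276749]], array([ 0.5917, -0.0279]))
scene bottlecap 177 (array([0.5975, 0.153 ]), 0.011) [0.59735 0.15335]
scene mortar 440 (array([0.5935, 0.0785]), 0.0342) [0.5944 0.078 ]
scene vial 205 (array([ 0.6477, -0.0334]), 0.0118) [ 0.64755 -0.03345]
scene jar 240 (array([ 0.441 , -0.0104]), 0.0162) [ 0.44105 -0.01075]
scene beaker 260 (array([ 0.4405, -0.3311]), 0.0273) [ 0.4398  -0.33105]
 block ([[0.5684000253677368, -0.06400000303983688], [0.6090999841690063, -0.06629999727010727], [0.613099992275238, 0.004900000058114529], [0.5723999738693237, 0.007199999876320362]], array([ 0.5908, -0.0296]))
```

View pics/top9.png

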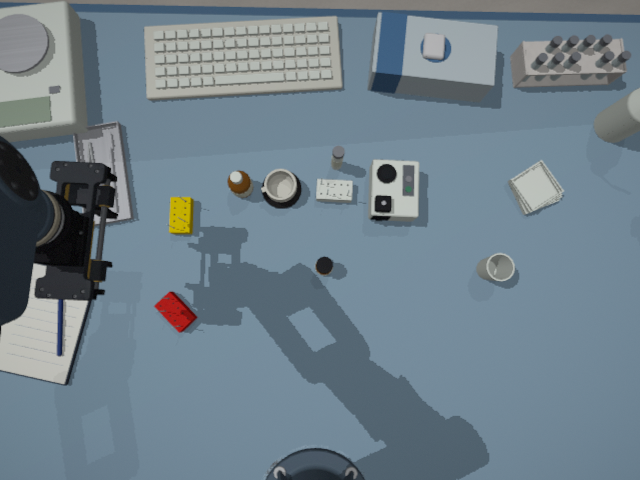

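View pics/scene9.png

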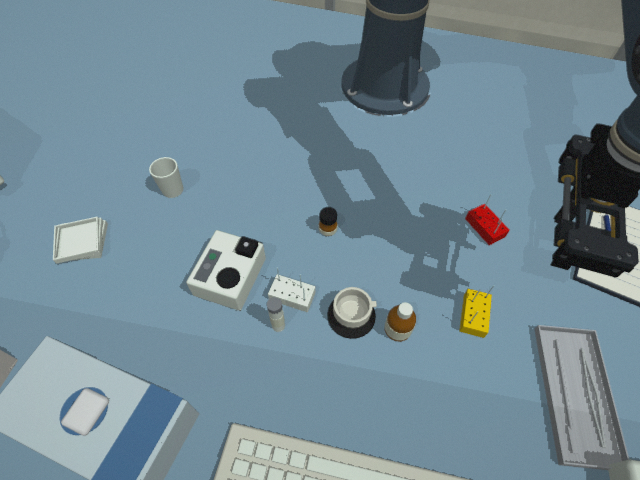

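Both views show the row in place and everything upright. In the top view the bottle is at (239,182), the mortar on the pad at (281,186), the block at (334,189) and the vial behind it at (338,157). The jar and beaker have not moved and the arm is clear.

```bash
python3 -c "
from rig import robot
print(robot.hand_in())"
```

```text
the job is handed in; nothing more can be done
None
```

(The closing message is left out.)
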